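# Chopping boards from the drainer into the board stand, in order of size

## Robot

A 6-joint arm with a two-finger parallel gripper is mounted at the origin on a cart in front of the work surface, level with it; the furniture and walls round the work are solid. World frame = base frame: x ahead of the robot, y to its left, z up, the work surface at z = 0. Lengths are in m, angles in degrees, forces in N, time in s.
With the tool pointing down it reaches from about 0.3 to 0.825 m from the base axis. Payload 5.4 kg.
Tool frame: the origin (TCP) lies at the very end of the fingers, on their centre line; the grasp point (between the pads) lies 19 mm behind it (env.grip_point_offset is the distance from the TCP to the grasp point, in m); y points along the fingers, z is the direction in which the jaws open and shut, and the axes are right-handed (so a half turn about y gives the same grasp; the last joint's range is limited). The gripper opens to 92 mm and grips with 3 to 60 N. Pads are 20 mm wide; open, the fingers measure 128 mm over their backs; the gripper's body (75 mm by 189 mm) begins 69 mm behind the grasp point.
Start: joints at [-88.299, 9.076, 91.501, -0, 79.423, -12.038], TCP at [0.137, -0.559, 0.215] pointing down, gripper open.
Joint ranges: [-166.64, 166.64], [-54.1, 131.32], [10.49, 154.53], [-73.88, 253.88], [9.74, 151.15], [-171.62, 171.62]. Speed limits (degrees/s): [147.25, 147.25, 180, 180, 180, 180].

## Interface

Orientations are given as [roll, pitch, yaw] about the fixed x, y, z axes, in that order (R = Rz(yaw) Ry(pitch) Rx(roll)).
In Python, from cell import env gives the robot as it stands.
- The arm moves only by the shell command python3 -m pendant 'ROWS' [FORCE]. ROWS is JSON, a list of rows, each a list of 7 numbers: the turn, a rotation vector about the tool's x, y, z in rad, then the shift along the tool's x, y, z in mm, then the gripper command: -1 is fully open, 1 is shut, values between are in proportion. In form: [[rx, ry, rz, tx, ty, tz, jaw], ...]. A call has 1 to 8 rows; each row shifts and turns the commanded pose from where the row before left it, along the tool's axes as they then stand; what a row does not reach is not made up. A row lasts 1/10 s, in which the tool goes at most 50 mm and 8.59 degrees, less where a joint would pass 70% of its speed; a pose out of reach is approached as far as the arm can. A call is refused whole if a number of a shift passes 50 or a number of a turn 0.15, either way. A call with a gripper value outside its range is refused whole. The fingers move at their own pace and stop on an object; FORCE is the grip in N (left out, the last holds). Time passes only in rows, so rows that do not move let the fingers close. It gives the time, the measured TCP pose, the force and the opening at its end, in the units of the state.
- env.state(): the state, without advancing time (a new reading comes with each control period).
- env.camera(name): name is "scene" or "top" or "wrist"; returns a dict with "frame" (384x512x3 uint8, red, green, blue), "intrinsics" (3x3 intrinsics, pixels), "T" (4x4, takes a point from camera to world coordinates). Camera axes: x right, y up, looking along -z (the intrinsics and any distortion apply to the point x, -y, -z); pixel columns grow to the right and rows downward; lengths in m; the calibration is good to about 2 mm. The wrist camera is an equidistant fisheye: a pixel r from the principal point sees the ray r / f radians off the axis. A picture is of the moment at which its call begins. There is no depth.
- env.close_job(): hands the job in, once; it reports no verdict.
The state is a dict: "clock": time; "joints": joint angles; "dq": joint speeds; "effort": joint torques, N m; "position": TCP position; "tcp_rot": TCP orientation; "force": force on the tool from outside, world axes, zero at the start; "ft_torque": the same for the moment, N m; "finger_gap": finger opening in m.
Only numpy, scipy, OpenCV 4.12 (cv2) and the standard library are available. Lean on these libraries where they do the work, as an engineer would, in place of code of your own. Each camera call takes 0.05 s, during which the arm holds its last target. There are 200 camera calls.

## Task

The four chopping boards have dried in the wire drainer: put them away in the wooden board stand, one to a slot in order of size, the largest beside the tall end hoop and the smallest at the low end, so that each can be seen and reached. Stand every board upright on its long edge, all the way down and centred in its slot, and lower it in rather than letting it fall. Leave the spice jar, the garlic and the lemon where they are.

Things in the scene. Friction and masses are not known exactly. Their poses are not given: they have to be found in the camera images.
- board_largest: largest of four pale-wood chopping boards: 200 x 116 high x 12 mm thick, 0.20 kg or so, hanging hole in an upper corner; upright in any of the drainer's slots. Origin: middle of its lower edge; x along its length (either way round is right), y through its thickness, z up. Pinch the top edge at mid-length, pads at most 35 mm down. Belongs in the stand's first slot, beside the tall end hoop
- board_second: second largest of four pale-wood chopping boards: 168 x 106 high x 12 mm thick, 0.15 kg or so, hanging hole in an upper corner; upright in any of the drainer's slots. Origin: middle of its lower edge; x along its length (either way round is right), y through its thickness, z up. Pinch the top edge at mid-length, pads at most 35 mm down. Belongs in the stand's second slot from the tall end hoop
- board_third: third largest of four pale-wood chopping boards: 136 x 96 high x 12 mm thick, 0.11 kg or so, hanging hole in an upper corner; upright in any of the drainer's slots. Origin: middle of its lower edge; x along its length (either way round is right), y through its thickness, z up. Pinch the top edge at mid-length, pads at most 35 mm down. Belongs in the stand's third slot from the tall end hoop
- board_smallest: smallest of four pale-wood chopping boards: 104 x 86 high x 12 mm thick, 0.08 kg or so, hanging hole in an upper corner; upright in any of the drainer's slots. Origin: middle of its lower edge; x along its length (either way round is right), y through its thickness, z up. Pinch the top edge at mid-length, pads at most 35 mm down. Belongs in the stand's last slot, at the low end
- drainer: steel-wire draining rack on a white drip tray 150 x 272 mm, 62 mm high, fixed; left or right of the stand. Origin: centre of its underside on the worktop; x along the boards, y along the row of slots at y = +84, +28, -28, -84 mm. Boards' lower edges rest 19 mm above the worktop; wire dividers 62 mm high. Behind (x over 0.57 m) wall cabinets hang 0.57 m above the worktop
- board_stand: empty wooden board stand 142 x 290 mm, fixed, dark wire dividers 68 to 48 mm high. Origin: centre of its underside; x along the boards, y along the slots towards the tall end hoop (y = +136 mm, 100 mm high). Slots at x = 0 and, from the hoop on, y = +84, +28, -28, -84 mm; 17 mm wide below, flared to 43 mm at the mouth. Boards stand on rubber strips 14 mm above the worktop
- spice_jar: spice jar with yellow-brown cap, 44 mm across, 100 mm high, standing between drainer and stand; leave it. Origin: centre of its underside
- garlic: garlic bulb, 60 mm across, 59 mm high, behind the work; leave it. Origin: centre of its underside
- lemon: lemon, 70 x 52 x 51 mm, behind the work; leave it. Origin: centre of its underside

How it is judged (in metres and radians):
At the end, for the whole second after the job is handed in: Each board stands in its own slot of the stand (largest to smallest from the tall end hoop): its lower edge within 5 mm of its rubber strip, within 20 mm of the slot's middle along the board and 10 mm across, turned under 0.15 rad, leaning under 0.25 rad, at rest and let go (x of board_largest in the frame of board_stand between -0.02 and 0.02 m and y of board_largest in the frame of board_stand between 0.074 and 0.094 m and z of board_largest in the frame of board_stand between 0.009 and 0.019 m and angle between each of board_largest, board_second, board_third, board_smallest's own z axis and vertical below 0.25 rad and angle between the x axis of each of board_largest, board_second, board_third, board_smallest and the x axis of board_stand, either way round below 0.15 rad and linear speed of each of board_largest, board_second, board_third, board_smallest below 0.02 m/s and angular speed of each of board_largest, board_second, board_third, board_smallest below 0.4 rad/s and contact force between the fingers and board_largest below 0.05 N and x of board_second in the frame of board_stand between -0.02 and 0.02 m and y of board_second in the frame of board_stand between 0.018 and 0.038 m and z of board_second in the frame of board_stand between 0.009 and 0.019 m and contact force between the fingers and board_second below 0.05 N and x of board_third in the frame of board_stand between -0.02 and 0.02 m and y of board_third in the frame of board_stand between -0.038 and -0.018 m and z of board_third in the frame of board_stand between 0.009 and 0.019 m and contact force between the fingers and board_third below 0.05 N and x of board_smallest in the frame of board_stand between -0.02 and 0.02 m and y of board_smallest in the frame of board_stand between -0.094 and -0.074 m and z of board_smallest in the frame of board_stand between 0.009 and 0.019 m and contact force between the fingers and board_smallest below 0.05 N); the robot touches nothing.
It fails at once if a board is let fall (faster than 0.7 m/s with no finger on it) ((linear speed of board_largest above 0.7 m/s and contact force between the fingers and board_largest below 0.01 N) or (linear speed of board_second above 0.7 m/s and contact force between the fingers and board_second below 0.01 N) or (linear speed of board_third above 0.7 m/s and contact force between the fingers and board_third below 0.01 N) or (linear speed of board_smallest above 0.7 m/s and contact force between the fingers and board_smallest below 0.01 N)).
It fails at once if the spice jar is shifted by more than 30 mm (distance of spice_jar from where it was at the start of the episode above 0.03 m).
It fails at once if the garlic is shifted by more than 30 mm (distance of garlic from where it was at the start of the episode above 0.03 m).
It fails at once if the lemon is shifted by more than 30 mm (distance of lemon from where it was at the start of the episode above 0.03 m).
It also fails if it takes over 115 s, if anything falls off the work surface, if the arm or the gripper's body presses on something with over 40 N, if the wrist force passes 120 N, or if a joint passes its speed limit or range.

## Working session

There is one attempt and no reset: what is moved stays moved. The work goes in short steps, Python scripts to look and compute and a shell command to move; the robot and the scene stay as the last step left them, time stands still between calls to the robot, and variables do not carry over. Pictures are saved under pics/ and viewed, about 12 in all and at most 16, crops included, and the job is handed in when it is done.

```bash
ls; mkdir -p pics; python3 - <<'E'
from cell import env
import cv2,numpy as np
print(env.state(), env.grip_point_offset)
for n in ("scene","top"):
    c=env.camera(n); cv2.imwrite(f"pics/{n}0.png",c["frame"][:,:,::-1]); print(n,c["intrinsics"].tolist(),c["T"].round(4).tolist())
    np.savez(f"{n}0.npz",**{k:c[k] for k in("frame","intrinsics","T")})
    cv2.imwrite(f"pics/{n}0b.png",cv2.resize(c["frame"][:,:,::-1],(800,600),interpolation=cv2.INTER_CUBIC))
E
```

```text
pics
{'clock': 0.0, 'joints': array([-8.82994464e+01,  9.11225774e+00,  9.15698131e+01, -1.75536330e-03,
        7.94223236e+01, -1.20376693e+01]), 'dq': array([ 0.07617265,  0.12578012, -0.04920473, -0.02683343,  0.07357555,
        0.04664356]), 'effort': array([-7.06854325e-05, -3.85569227e+01, -3.22108519e+01,  7.01216329e-02,
        3.75774829e-02, -1.38077394e-04]), 'position': array([ 0.13650765, -0.55793518,  0.21364339]), 'tcp_rot': array([-9.01024586e+01,  2.00849240e-02, -1.66261471e+02]), 'force': array([ 0.06437035, -0.90233753, -0.66448718]), 'ft_torque': array([-9.91058072e-05, -1.18330274e-02, -1.20897410e-02]), 'finger_gap': 0.09199487524939058} 0.0187
scene [[373.9018909076709, 0.0, 252.25930124321206], [0.0, 373.9018909076709, 196.85809013139055], [0.0, 0.0, 1.0]] [[-0.8164, 0.37, -0.4433, 0.0582], [-0.5773, -0.5084, 0.6389, 0.7002], [0.011, 0.7776, 0.6287, 0.7688], [0.0, 0.0, 0.0, 1.0]]
top [[434.9398493384229, 0.0, 250.63334164385785], [0.0, 434.9398493384229, 193.01479422740348], [0.0, 0.0, 1.0]] [[0.023, 0.9919, -0.1248, 0.4091], [-0.9997, 0.0222, -0.0072, -0.0043], [-0.0044, 0.1249, 0.9922, 1.1795], [0.0, 0.0, 0.0, 1.0]]
```

View pics/top0b.png

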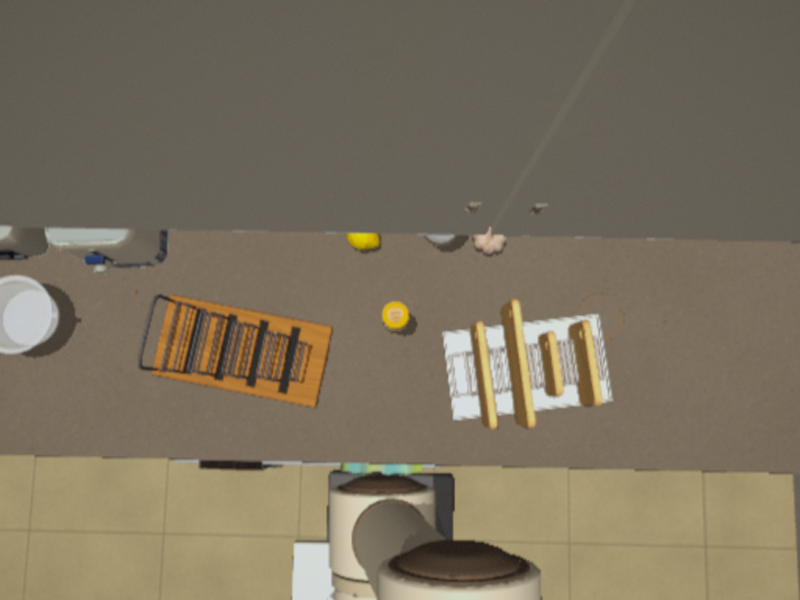

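View pics/scene0b.png

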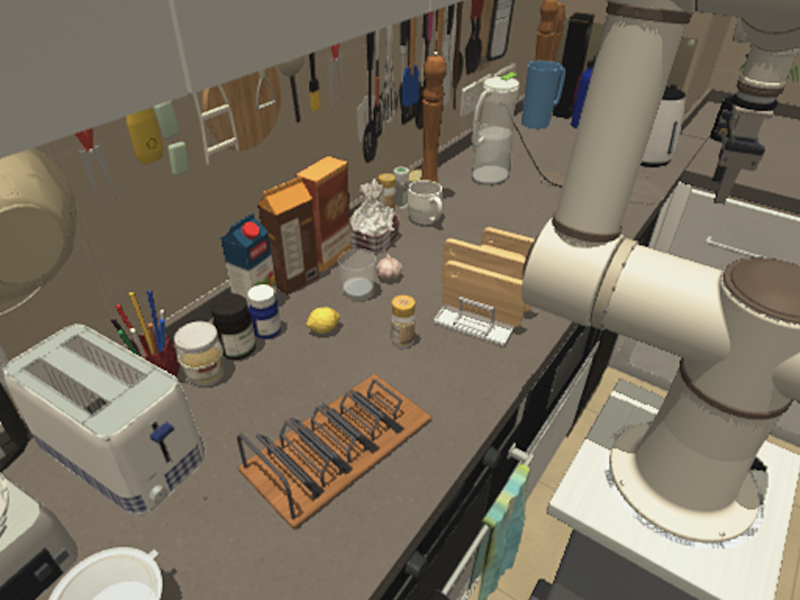

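The top view shows the stand on the left at (235,350), its tall hoop at the left end (150,333), and the drainer on the right at (527,367). The boards from left to right look like second, largest, smallest and third. I'll enlarge both for measuring.

```bash
python3 - <<'E'
import cv2
im=cv2.imread("pics/top0.png")
cv2.imwrite("pics/c1.png",cv2.resize(im[180:270,80:220],None,fx=5.5,fy=5.5,interpolation=cv2.INTER_CUBIC))
cv2.imwrite("pics/c2.png",cv2.resize(im[185:280,275:400],None,fx=6,fy=6,interpolation=cv2.INTER_CUBIC))
E
```

```text
(no output)
```

View pics/c1.png

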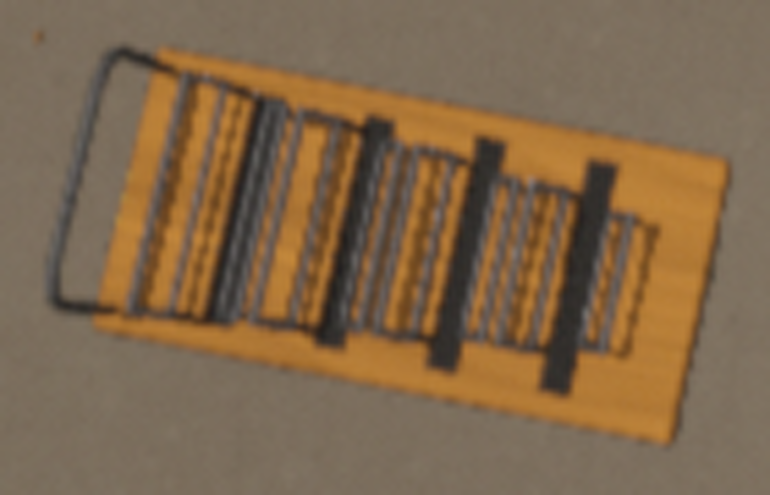

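View pics/c2.png

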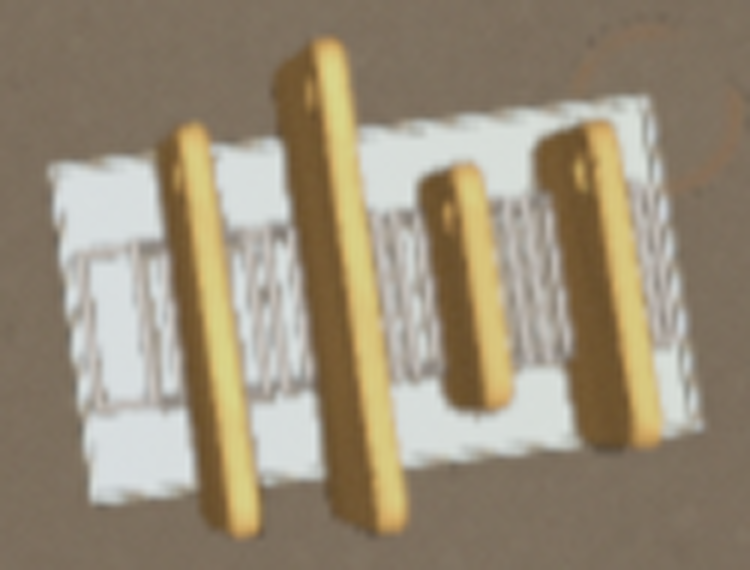

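```bash
cat > h.py <<'E'
import numpy as np
from scipy.optimize import least_squares
C={n:np.load(f"{n}0.npz") for n in("scene","top")}
def proj(P,n):
    T=C[n]["T"];K=C[n]["intrinsics"]
    q=(np.atleast_2d(P)-T[:3,3])@T[:3,:3]; return np.c_[K[0,0]*q[:,0]/-q[:,2]+K[0,2],K[1,1]*q[:,1]/q[:,2]+K[1,2]]
def ray(px,z,n="top"):
    T=C[n]["T"];K=C[n]["intrinsics"];px=np.atleast_2d(px)
    d=np.c_[(px[:,0]-K[0,2])/K[0,0],-(px[:,1]-K[1,2])/K[1,1],-np.ones(len(px))]@T[:3,:3].T
    return T[:3,3]+d*((z-T[2,3])/d[:,2])[:,None]
def un(u,f,o): return (np.array(u,float)+.5)/f-.5+np.array(o)
E
python3 - <<'E'
from h import *
st=un([(160,48),(728,158),(672,442),(95,328)],5.5,(80,180))
ss=un([(380,377),(432,417),(297,525),(240,465)],1.5625,(0,0))
dr=un([(50,163),(650,95),(705,430),(92,503)],6,(275,185))
for z in(.0,.01,.014):
    W=ray(st,z);print("stand",z,W[:,:2].round(4).tolist(),np.linalg.norm(np.roll(W,-1,0)-W,axis=1).round(4))
    S=ray(ss,z,"scene");print(" scene",S[:,:2].round(4).tolist())
    W=ray(dr,z);print("drain",z,W[:,:2].round(4).tolist(),np.linalg.norm(np.roll(W,-1,0)-W,axis=1).round(4),W.mean(0))
def fit(p,W,L):
    c,s=np.cos(p[2]),np.sin(p[2]);return (np.c_[L[:,0]*c-L[:,1]*s+p[0],L[:,0]*s+L[:,1]*c+p[1]]-W[:,:2]).ravel()
for nm,px,z,hx,hy in(("stand",st,.01,.071,.145),("drain",dr,.006,.075,.136)):
    L=np.array([(hx,hy),(hx,-hy),(-hx,-hy),(-hx,hy)])
    r=least_squares(fit,[.5,0,0],args=(ray(px,z),L));p=r.x;c,s=np.cos(p[2]),np.sin(p[2])
    print(nm,p.round(4),np.degrees(p[2]).round(2),(r.fun*1e3).round(1))
    for y in(.084,.028,-.028,-.084):print("  slot",np.round([p[0]-s*y,p[1]+c*y],4))
for nm,a,b,h in(("2",(192,130),(242,530),.106),("1",(327,45),(390,528),.116),("4",(463,168),(495,405),.086),("3",(598,127),(647,440),.096)):
    W=ray(un([a,b],6,(275,185)),.019+h);d=W[0]-W[1]
    print("board",nm,W.mean(0).round(4),np.linalg.norm(d).round(4),np.degrees(np.arctan2(d[1],d[0])).round(2))
j=np.array([[395,315]]);print("jar",ray(un(j,1.5625,(0,0)),.1))
E
```

```text
stand 0.0 [[0.5617, 0.3936], [0.5131, 0.1086], [0.3736, 0.1312], [0.4224, 0.4167]] [0.2891 0.1414 0.2897 0.1413]
 scene [[0.5057, 0.0982], [0.378, 0.1224], [0.4277, 0.4045], [0.5699, 0.3805]]
drain 0.0 [[0.5081, -0.0846], [0.5452, -0.3564], [0.3952, -0.3787], [0.3567, -0.1054]] [0.2743 0.1517 0.276  0.1529] [ 0.45129873 -0.23124847  0.        ]
stand 0.01 [[0.5604, 0.3902], [0.5122, 0.1077], [0.3739, 0.13], [0.4223, 0.4131]] [0.2866 0.1402 0.2872 0.1401]
 scene [[0.4999, 0.1061], [0.3739, 0.13], [0.4229, 0.4083], [0.5632, 0.3847]]
drain 0.01 [[0.5073, -0.0839], [0.5441, -0.3534], [0.3953, -0.3755], [0.3571, -0.1045]] [0.272  0.1504 0.2736 0.1516] [ 0.45094127 -0.22932445  0.01      ]
stand 0.014 [[0.5599, 0.3889], [0.5119, 0.1073], [0.374, 0.1296], [0.4222, 0.4117]] [0.2857 0.1397 0.2862 0.1396]
 scene [[0.4976, 0.1092], [0.3722, 0.133], [0.421, 0.4099], [0.5606, 0.3864]]
drain 0.014 [[0.507, -0.0836], [0.5436, -0.3522], [0.3953, -0.3742], [0.3573, -0.1042]] [0.2711 0.1499 0.2727 0.1511] [ 0.45079829 -0.22855485  0.014     ]
stand [ 0.4672  0.2603 -0.1678] -9.61 [ 1.   1.2  0.7 -2.2 -0.9 -0.9 -0.8  1.9]
  slot [0.4812 0.3431]
  slot [0.4719 0.2879]
  slot [0.4625 0.2327]
  slot [0.4532 0.1774]
drain [ 0.4511 -0.2301  0.1388] 7.95 [-1.1 -0.9 -0.4  0.2  0.4  1.6  1.1 -0.9]
  slot [ 0.4395 -0.1469]
  slot [ 0.4472 -0.2024]
  slot [ 0.455  -0.2578]
  slot [ 0.4627 -0.3133]
board 2 [ 0.4327 -0.1439  0.125 ] 0.1607 7.5
board 1 [ 0.4513 -0.1988  0.135 ] 0.1929 7.41
board 4 [ 0.4528 -0.2538  0.105 ] 0.0974 7.34
board 3 [ 0.4552 -0.3097  0.115 ] 0.1276 8.17
jar [[ 0.5238684  -0.00186645  0.1       ]]
```

```bash
cat > go.py <<'E'
import sys,numpy as np
from cell import env
from scipy.spatial.transform import Rotation as Ro
s=env.state(); x,y,z,yaw=map(float,sys.argv[1:5])
R=Ro.from_euler("xyz",s["tcp_rot"],degrees=True); T=Ro.from_euler("xyz",[-90,0,yaw],degrees=True)
rv=(R.inv()*T).as_rotvec(); d=np.array([x,y,z])-s["position"]
print("clock %.1f pos %s rot %s gap %.4f F %s"%(s["clock"],s["position"].round(4),s["tcp_rot"].round(2),s["finger_gap"],s["force"].round(1)))
print("turn",rv.round(4),"shift now-axes",(R.inv().apply(d)*1e3).round(1),"turned-axes",(T.inv().apply(d)*1e3).round(1))
E
python3 go.py .4513 -.1988 .20 -172.5
```

```text
clock 0.1 pos [ 0.1365 -0.558   0.2137] rot [-9.0090e+01  2.0000e-02 -1.6626e+02] gap 0.0920 F [ 0.3 -0.1  0.3]
turn [ 0.0016  0.1089 -0.0002] shift now-axes [-391.1   14.3 -274.1] turned-axes [-358.9   13.7 -315. ]
```

```bash
python3 -m pendant '[[0,0.109,0,0,0,0,0.3],[0,0,0,-33,0,-29,0.3],[0,0,0,-33,0,-29,0.3],[0,0,0,-33,0,-29,0.3],[0,0,0,-33,0,-29,0.3],[0,0,0,-33,0,-29,0.3],[0,0,0,-33,0,-29,0.3],[0,0,0,-33,0,-29,0.3]]' 20; python3 go.py .4513 -.1988 .20 -172.5
```

```text
clock: 0.9
position: [0.3398, -0.3254, 0.2143]
tcp_rot: [-90.0, -0.0, -172.5]
force: [0.3, -1.1, 0.1]
finger_gap: 0.0327
clock 0.9 pos [ 0.3398 -0.3254  0.2143] rot [-9.0030e+01 -1.0000e-02 -1.7252e+02] gap 0.0327 F [ 0.3 -1.1  0.1]
turn [ 0.0004 -0.0004  0.0001] shift now-axes [-127.    14.3 -111. ] turned-axes [-127.    14.3 -111. ]
```

```bash
python3 -m pendant '[[0,0,0,-32,4,-28,0.3],[0,0,0,-32,4,-28,0.3],[0,0,0,-32,4,-28,0.3],[0,0,0,-31,2,-27,0.3],[0,0,0,0,0,0,0.3]]'; python3 go.py .4513 -.1988 .20 -172.5; python3 - <<'E'
from cell import env
import cv2,numpy as np
c=env.camera("wrist");print(c["intrinsics"].tolist(),c["T"].round(4).tolist())
np.savez("w0.npz",**{k:c[k] for k in("frame","intrinsics","T")})
cv2.imwrite("pics/w0.png",cv2.resize(c["frame"][:,:,::-1],(800,600),interpolation=cv2.INTER_CUBIC))
E
```

```text
clock: 1.4
position: [0.4522, -0.1967, 0.1998]
tcp_rot: [-90.1, -0.0, -172.2]
force: [-1.1, -0.9, -0.1]
finger_gap: 0.0318
clock 1.4 pos [ 0.4522 -0.1967  0.1998] rot [-9.0120e+01 -1.0000e-02 -1.7218e+02] gap 0.0318 F [-1.1 -0.9 -0.1]
turn [0.0022 0.0055 0.0001] shift now-axes [ 1.1 -0.2  1.9] turned-axes [ 1.1 -0.2  1.9]
[[297.3186396354542, 0.0, 256.05579788207575], [0.0, 297.3186396354542, 193.4263631024693], [0.0, 0.0, 1.0]] [[0.1353, 0.9517, 0.2757, 0.5289], [-0.9908, 0.1309, 0.0341, -0.186], [-0.0036, -0.2778, 0.9606, 0.3695], [0.0, 0.0, 0.0, 1.0]]
```

View pics/w0.png

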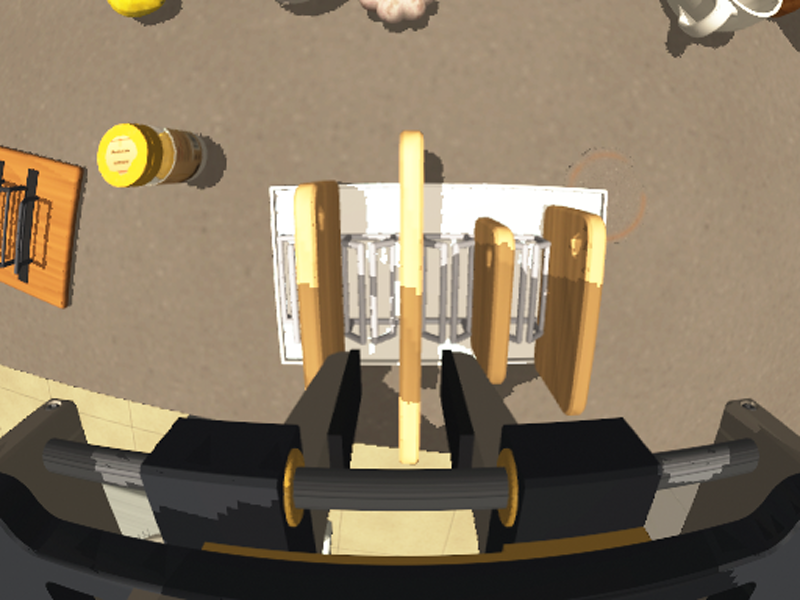

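The wrist view shows the largest board between the open fingers, from (411,133) to (409,462), slightly right of the finger centre at about 402. I'll get the board poses from this view.

```bash
cat >> h.py <<'E'
def fray(u,z,f="w0.npz",k=1.5625):
    D=np.load(f);K=D["intrinsics"];T=D["T"];p=un(np.atleast_2d(u),k,(0,0))-K[:2,2]
    r=np.linalg.norm(p,axis=1)[:,None];th=r/K[0,0]
    d=np.c_[p[:,:1]/r*np.sin(th),-p[:,1:]/r*np.sin(th),-np.cos(th)]@T[:3,:3].T
    return T[:3,3]+d*((z-T[2,3])/d[:,2])[:,None]
E
python3 - <<'E'
from h import *
for nm,p,z in(("1",[(411,133),(409,462)],.135),("2 far end,mid",[(306,184),(306,280)],.125),("4",[(502,226),(499,380)],.105),("3",[(596,215),(576,410)],.115),
 ("tray",[(270,187),(607,190),(604,363),(282,363)],.01),("jar",[(129,155)],.1)):
    W=fray(p,z);d=W[0]-W[-1];print(nm,W[:,:2].round(4).tolist(),W.mean(0).round(4),np.linalg.norm(d).round(4),np.degrees(np.arctan2(d[1],d[0])).round(1))
E
```

```text
1 [[0.549, -0.1878], [0.362, -0.2133]] [ 0.4555 -0.2005  0.135 ] 0.1887 7.8
2 far end,mid [[0.5165, -0.1365], [0.4645, -0.1417]] [ 0.4905 -0.1391  0.125 ] 0.0523 5.7
4 [[0.5068, -0.2475], [0.4106, -0.2648]] [ 0.4587 -0.2561  0.105 ] 0.0977 10.2
3 [[0.5237, -0.3002], [0.3988, -0.3193]] [ 0.4612 -0.3098  0.115 ] 0.1263 8.7
tray [[0.5056, -0.0844], [0.5437, -0.3533], [0.3946, -0.3884], [0.3581, -0.105]] [ 0.4505 -0.2328  0.01  ] 0.1489 8.0
jar [[0.5258, -0.0091]] [ 0.5258 -0.0091  0.1   ] 0.0 0.0
```

```bash
python3 go.py .4535 -.200 .110 -172.3; python3 -m pendant '[[0,0,0,-1,20,3,0.3],[0,0,0,0,25,0,0.3],[0,0,0,0,25,0,0.3],[0,0,0,0,20,0,0.3],[0,0,0,0,0,0,0.7],[0,0,0,0,0,0,1],[0,0,0,0,0,0,1],[0,0,0,0,0,0,1]]' 25; python3 go.py .4535 -.200 .26 -172.3
```

```text
clock 1.4 pos [ 0.4511 -0.1987  0.2   ] rot [-9.0050e+01 -6.0000e-02 -1.7226e+02] gap 0.0321 F [ 0.4 -0.2  0.9]
turn [0.0009 0.0007 0.001 ] shift now-axes [-2.3 90.   1.7] turned-axes [-2.2 90.   1.7]
clock: 2.25
position: [0.4524, -0.2042, 0.1119]
tcp_rot: [-89.9, 0.1, -172.5]
force: [-1.7, -0.7, 0.8]
finger_gap: 0.0118
clock 2.2 pos [ 0.4524 -0.2042  0.1119] rot [-8.9900e+01  7.0000e-02 -1.7251e+02] gap 0.0118 F [-1.7 -0.7  0.8]
turn [-0.0017 -0.0038 -0.0012] shift now-axes [  -1.8 -148.1   -3.7] turned-axes [  -1.6 -148.1   -4. ]
```

```bash
python3 -m pendant '[[0,0,0,0,-15,0,1],[0,0,0,0,-30,0,1],[0,0,0,0,-30,0,1],[0,0,0,0,-30,0,1],[0,0,0,0,-30,0,1],[0,0.1,0,0,-13,0,1],[0,0.1,0,0,0,0,1],[0,0.1,0,0,0,0,1]]'; python3 go.py .4812 .3431 .26 170.4
```

```text
clock: 3.05
position: [0.4523, -0.2037, 0.26]
tcp_rot: [-89.9, 0.1, 170.1]
force: [0.2, -0.3, -1.4]
finger_gap: 0.0117
clock 3.0 pos [ 0.4523 -0.2037  0.26  ] rot [-8.9930e+01  1.3000e-01  1.7008e+02] gap 0.0117 F [ 0.2 -0.3 -1.4]
turn [-0.0013 -0.0056 -0.0022] shift now-axes [  65.7   -0.8 -543.6] turned-axes [  62.7   -0.  -543.9]
```

```bash
python3 -m pendant '[[0,0,0,2,0,-15,1],[0,0,0,4,0,-30,1],[0,0,0,4,0,-35,1],[0,0,0,4,0,-35,1],[0,0,0,4,0,-35,1],[0,0,0,4,0,-35,1],[0,0,0,4,0,-35,1],[0,0,0,4,0,-35,1]]' >/dev/null;  python3 -m pendant '[[0,0,0,4,0,-35,1],[0,0,0,4,0,-35,1],[0,0,0,4,0,-35,1],[0,0,0,4,0,-35,1],[0,0,0,4,0,-35,1],[0,0,0,4,0,-30,1],[0,0,0,4,0,-20,1],[0,0,0,0,0,0,1]]'; python3 go.py .4812 .3431 .26 170.4
```

```text
clock: 4.65
position: [0.4742, 0.2823, 0.2586]
tcp_rot: [-90.0, -0.0, 170.7]
force: [-0.1, -0.4, -2.1]
finger_gap: 0.0119
clock 4.7 pos [0.4742 0.2823 0.2586] rot [-9.0050e+01 -4.0000e-02  1.7066e+02] gap 0.0119 F [-0.1 -0.4 -2.1]
turn [0.0008 0.0045 0.0007] shift now-axes [  3.   -1.3 -61.1] turned-axes [  3.3  -1.4 -61.1]
```

```bash
python3 -m pendant '[[0,0,0,1,0,-25,1],[0,0,0,2,0,-25,1],[0,0,0,0,0,-11,1],[0,0,0,0,0,0,1],[0,0,0,0,0,0,1]]'; python3 go.py .4812 .3431 .26 170.4;python3 - <<'E'
from cell import env
import cv2,numpy as np
c=env.camera("wrist")
np.savez("w1.npz",**{k:c[k] for k in("frame","intrinsics","T")})
cv2.imwrite("pics/w1.png",cv2.resize(c["frame"][:,:,::-1],(800,600),interpolation=cv2.INTER_CUBIC))
E
```

```text
clock: 5.15
position: [0.4828, 0.3393, 0.2586]
tcp_rot: [-89.9, -0.0, 170.3]
force: [-0.4, 0.4, -1.4]
finger_gap: 0.0115
clock 5.2 pos [0.4828 0.3393 0.2586] rot [-8.9950e+01 -1.0000e-02  1.7032e+02] gap 0.0115 F [-0.4  0.4 -1.4]
turn [-0.0009 -0.0013  0.0001] shift now-axes [ 2.2 -1.4 -3.5] turned-axes [ 2.2 -1.4 -3.5]
```

View pics/w1.png

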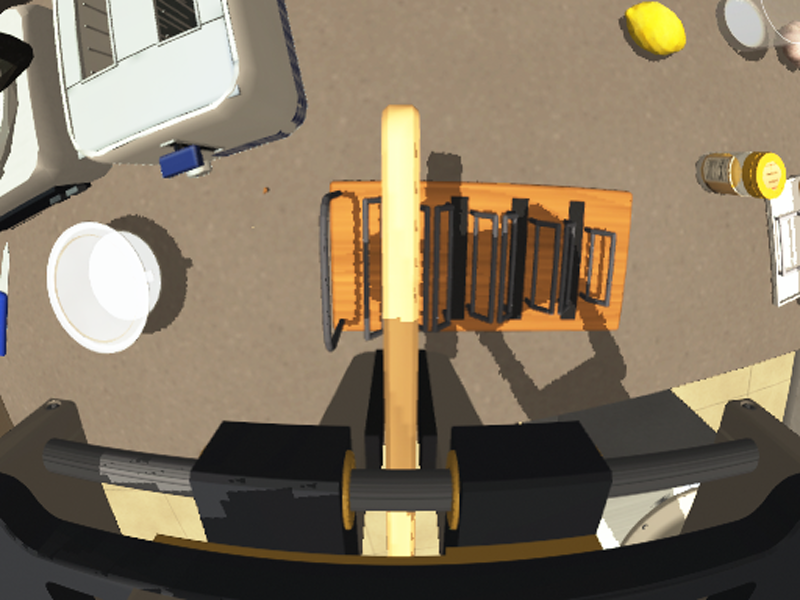

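The wrist view shows the stand just right of the board. The black bars at (458,258), (520,258) and (573,260) are the rubber strips of slots 2 to 4, so I can measure the slots directly.

```bash
cat > m.py <<'E'
from h import *
A=[[(270,100),(222,322)],[(380,118),(330,345)],[(489,140),(443,370)],[(600,162),(557,392)]]
B=[[(459,197),(457,320)],[(521,199),(514,319)],[(576,202),(570,319)]]
for a in A:
    W=ray(un(a,5.5,(80,180)),.014);d=W[0]-W[1];print("top",W.mean(0)[:2].round(4),np.linalg.norm(d).round(3),np.degrees(np.arctan2(d[1],d[0])).round(1))
for a in B:
    W=fray(a,.014,"w1.npz");d=W[0]-W[1];print("wr",W.mean(0)[:2].round(4),np.linalg.norm(d).round(3),np.degrees(np.arctan2(d[1],d[0])).round(1))
W=fray([(333,181),(631,191),(617,331)],.01,"w1.npz");print("corners",W.round(4).tolist(),((W[0]+W[2])/2).round(4))
W=fray([(401,108),(401,470)],.258+.027,"w1.npz");print("board",W.round(4).tolist())
E
python3 m.py
```

```text
top [0.481  0.3417] 0.11 -8.9
top [0.4722 0.2879] 0.113 -9.4
top [0.462  0.2332] 0.114 -8.6
top [0.4526 0.1779] 0.113 -8.3
wr [0.4717 0.2882] 0.115 -9.1
wr [0.4625 0.2327] 0.114 -9.9
wr [0.4527 0.1776] 0.114 -8.0
corners [[0.5617, 0.3876, 0.01], [0.513, 0.1077, 0.01], [0.3718, 0.1319, 0.01]] [0.4668 0.2598 0.01  ]
board [[0.5786, 0.3232, 0.285], [0.4535, 0.3446, 0.285]]
```

```bash
python3 -m pendant '[[0,0,0,1,5,-3,1],[0,0,0,0,20,0,1],[0,0,0,0,25,0,1],[0,0,0,0,25,0,1],[0,0,0,0,15,0,1],[0,0,0,0,5,0,1],[0,0,0,0,0,0,1],[0,0,0,0,0,0,1]]'; python3 go.py .4812 .3433 .108 170.4
```

```text
clock: 6.0
position: [0.4833, 0.3436, 0.165]
tcp_rot: [-90.1, 0.1, 170.3]
force: [-0.0, 0.4, -1.6]
finger_gap: 0.0116
clock 6.0 pos [0.4833 0.3436 0.165 ] rot [-9.007e+01  1.100e-01  1.703e+02] gap 0.0116 F [-0.   0.4 -1.6]
turn [ 0.0013 -0.0017 -0.0019] shift now-axes [ 2.1 57.   0.7] turned-axes [ 2.  57.   0.6]
```

Aligned, with the board's bottom edge near z = 0.072. I'll lower it the rest of the way.

```bash
python3 -m pendant '[[0,0,0,1,12,0,1],[0,0,0,0,12,0,1],[0,0,0,0,10,0,1],[0,0,0,0,8,0,1],[0,0,0,0,5,0,1],[0,0,0,0,4,0,1],[0,0,0,0,3,0,1],[0,0,0,0,0,0,1]]'; python3 go.py .4812 .3433 .108 170.4
```

```text
clock: 6.8
position: [0.4814, 0.3434, 0.1094]
tcp_rot: [-90.0, -0.0, 170.3]
force: [0.2, 1.1, -2.0]
finger_gap: 0.0118
clock 6.8 pos [0.4814 0.3434 0.1094] rot [-8.999e+01 -1.000e-02  1.703e+02] gap 0.0118 F [ 0.2  1.1 -2. ]
turn [-0.0002 -0.0017  0.0002] shift now-axes [0.1 1.4 0.1] turned-axes [0.1 1.4 0.1]
```

```bash
python3 -m pendant '[[0,0,0,0,1.5,0,1],[0,0,0,0,0,0,1],[0,0,0,0,1.5,0,1],[0,0,0,0,0,0,1]]'; python3 -m pendant '[[0,0,0,0,1,0,1],[0,0,0,0,0,0,1]]'
```

```text
clock: 7.2
position: [0.4817, 0.3437, 0.1072]
tcp_rot: [-90.0, 0.0, 170.3]
force: [-0.4, -0.2, 1.0]
finger_gap: 0.0119
clock: 7.4
position: [0.4817, 0.3439, 0.1071]
tcp_rot: [-90.0, 0.0, 170.3]
force: [-2.7, -0.8, 5.9]
finger_gap: 0.012
```

The strip now carries the board (+6 N upward). I'll open the jaws, wait, rise and look.

```bash
python3 -m pendant '[[0,0,0,0,-0.5,0,0.6],[0,0,0,0,0,0,0.4],[0,0,0,0,0,0,0.3],[0,0,0,0,0,0,0.3],[0,0,0,0,-15,0,0.3],[0,0,0,0,-30,0,0.3],[0,0,0,0,-40,0,0.3],[0,0,0,0,-30,0,0.3]]'; python3 go.py .437 -.146 .2 187.6;python3 - <<'E'
from cell import env
import cv2,numpy as np
c=env.camera("wrist")
np.savez("w2.npz",**{k:c[k] for k in("frame","intrinsics","T")})
cv2.imwrite("pics/w2.png",cv2.resize(c["frame"][:,:,::-1],(800,600),interpolation=cv2.INTER_CUBIC))
E
```

```text
clock: 8.2
position: [0.4821, 0.3438, 0.2248]
tcp_rot: [-90.1, 0.2, 170.3]
force: [-0.2, 0.2, -0.5]
finger_gap: 0.0321
clock 8.2 pos [0.4821 0.3438 0.2248] rot [-9.0100e+01  1.5000e-01  1.7031e+02] gap 0.0321 F [-0.2  0.2 -0.5]
turn [ 0.0013 -0.3018 -0.0029] shift now-axes [-38.   24.  490.4] turned-axes [109.5  24.8 479.5]
```

View pics/w2.png

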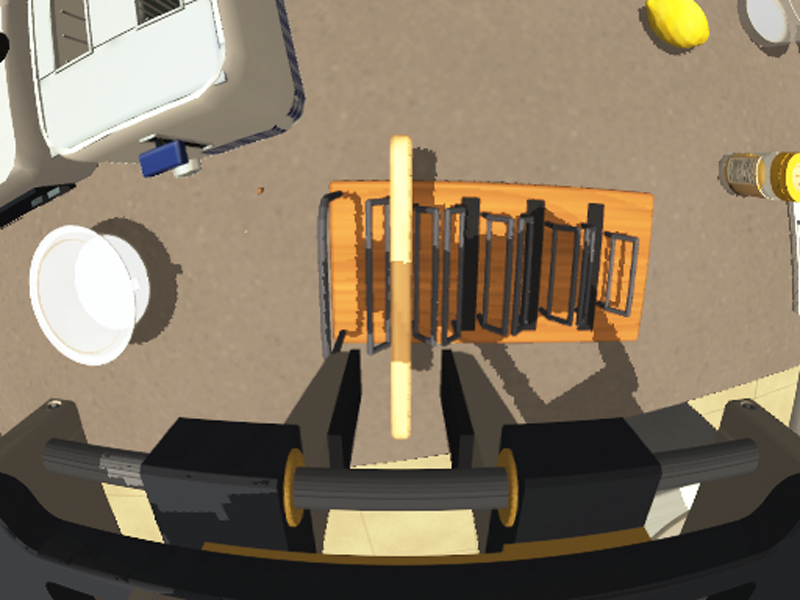

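The largest board stands upright in the slot beside the hoop, with its top edge from (401,138) to (401,436) and a divider on each side. Next is the second board, at about (.437,-.146). I'll move back at TCP z of about 0.22: first the turn, then the travel.

```bash
python3 - <<'E'
from h import *
W=fray([(401,138),(401,436)],.13,"w2.npz");print(W.round(4).tolist(),W.mean(0))
W=ray(un([(192,130),(242,530)],6,(275,185)),.125);print(W.mean(0))
E
python3 -m pendant '[[0,-0.1,0,0,0,0,0.3],[0,-0.1,0,0,0,0,0.3],[0,-0.1,0,0,0,0,0.3],[0,0,0,8,0,35,0.3],[0,0,0,9,0,40,0.3],[0,0,0,9,0,40,0.3],[0,0,0,9,0,40,0.3],[0,0,0,9,0,40,0.3]]' > /dev/null; python3 -m pendant '[[0,0,0,9,0,40,0.3],[0,0,0,9,0,40,0.3],[0,0,0,9,0,40,0.3],[0,0,0,9,0,40,0.3],[0,0,0,9,0,40,0.3],[0,0,0,9,0,40,0.3],[0,0,0,9,0,35,0.3],[0,0,0,0,0,0,0.3]]'; python3 go.py .437 -.146 .2 187.6
```

```text
[[0.5776, 0.3278, 0.13], [0.3921, 0.3596, 0.13]] [0.48482894 0.34372372 0.13      ]
[ 0.43268384 -0.14392822  0.125     ]
clock: 9.85
position: [0.4363, -0.1401, 0.2221]
tcp_rot: [-89.9, 0.0, -172.8]
force: [-0.0, 0.3, 0.2]
finger_gap: 0.0317
clock 9.8 pos [ 0.4363 -0.1401  0.2221] rot [-8.988e+01  4.000e-02 -1.728e+02] gap 0.0317 F [-0.   0.3  0.2]
turn [-0.0021 -0.0071 -0.0006] shift now-axes [ 0.  22.1  5.9] turned-axes [ 0.1 22.1  5.9]
```

```bash
python3 -m pendant '[[0,-0.004,0,1,24,6,0.3],[0,0,0,0,25,0,0.3],[0,0,0,0,25,0,0.3],[0,0,0,0,25,0,0.3],[0,0,0,0,25,0,0.3],[0,0,0,0,0,0,0.3]]'; python3 go.py .435 -.146 .098 -172.4; python3 -m pendant '[[0,0,0,0,0,0,0.7],[0,0,0,0,0,0,1],[0,0,0,0,0,0,1],[0,0,0,0,0,0,1],[0,0,0,0,0,0,1]]'; python3 go.py .435 -.146 .26 -189.6
```

```text
clock: 10.45
position: [0.4343, -0.1402, 0.0945]
tcp_rot: [-90.3, -0.3, -172.2]
force: [-0.3, 0.0, 0.4]
finger_gap: 0.0323
clock 10.4 pos [ 0.4343 -0.1402  0.0945] rot [ -90.26   -0.28 -172.24] gap 0.0323 F [-0.3  0.   0.4]
turn [0.0046 0.0028 0.0048] shift now-axes [ 0.1 -3.6  5.8] turned-axes [ 0.  -3.5  5.8]
clock: 10.95
position: [0.4378, -0.1438, 0.0988]
tcp_rot: [-89.8, 0.2, -172.3]
force: [0.9, -1.8, 5.0]
finger_gap: 0.012
clock 10.9 pos [ 0.4378 -0.1438  0.0988] rot [-8.9820e+01  1.6000e-01 -1.7227e+02] gap 0.0120 F [ 0.9 -1.8  5. ]
turn [-0.0027  0.3024 -0.0033] shift now-axes [   2.6 -161.2    2.3] turned-axes [   2.4 -161.2    2.7]
```

```bash
python3 -m pendant '[[0,0,0,0,-15,0,1],[0,0,0,0,-30,0,1],[0,0,0,0,-35,0,1],[0,0,0,0,-35,0,1],[0,0,0,0,-30,0,1],[0,0.1,0,0,-10,0,1],[0,0.1,0,0,0,0,1],[0,0.1,0,0,0,0,1]]'; python3 go.py .4719 .288 .25 170.4
```

```text
clock: 11.75
position: [0.4361, -0.142, 0.252]
tcp_rot: [-90.1, -0.0, 170.3]
force: [-0.3, -0.1, -1.7]
finger_gap: 0.0116
clock 11.8 pos [ 0.4361 -0.142   0.252 ] rot [-9.0070e+01 -4.0000e-02  1.7029e+02] gap 0.0116 F [-0.3 -0.1 -1.7]
turn [ 0.0012 -0.0019  0.0008] shift now-axes [  37.2    2.5 -429.9] turned-axes [  36.4    2.  -430. ]
```

```bash
python3 -m pendant '[[0,0,0,2,0,-20,1],[0,0,0,3,0,-35,1],[0,0,0,3,0,-35,1],[0,0,0,3,0,-35,1],[0,0,0,3,0,-35,1],[0,0,0,3,0,-35,1],[0,0,0,3,0,-35,1],[0,0,0,3,0,-35,1]]' >/dev/null;  python3 -m pendant '[[0,0,0,3,0,-35,1],[0,0,0,3,0,-35,1],[0,0,0,3,0,-35,1],[0,0,0,3,0,-30,1],[0,0,0,2,0,-20,1],[0,0,0,0,0,-10,1],[0,0,0,0,0,0,1],[0,0,0,0,0,0,1]]'; python3 go.py .4719 .288 .25 170.4
```

```text
clock: 13.35
position: [0.4704, 0.2869, 0.2517]
tcp_rot: [-89.9, -0.1, 170.5]
force: [-1.1, -1.0, -2.3]
finger_gap: 0.0119
clock 13.3 pos [0.4704 0.2869 0.2517] rot [-8.9950e+01 -5.0000e-02  1.7051e+02] gap 0.0119 F [-1.1 -1.  -2.3]
turn [-0.0009  0.002   0.0009] shift now-axes [-1.3  1.7 -1.3] turned-axes [-1.3  1.7 -1.3]
```

```bash
python3 -m pendant '[[0,0,0,-1,10,-1,1],[0,0,0,0,25,0,1],[0,0,0,0,30,0,1],[0,0,0,0,20,0,1],[0,0,0,0,10,0,1],[0,0,0,0,0,0,1],[0,0,0,0,0,0,1]]'; python3 go.py .4719 .288 .093 170.4;python3 -m pendant '[[0,0,0,0,12,0,1],[0,0,0,0,12,0,1],[0,0,0,0,12,0,1],[0,0,0,0,9,0,1],[0,0,0,0,5,0,1],[0,0,0,0,4,0,1],[0,0,0,0,2,0,1],[0,0,0,0,0,0,1]]'; python3 go.py .4719 .288 .093 170.4
```

```text
clock: 14.05
position: [0.4725, 0.2884, 0.158]
tcp_rot: [-90.0, 0.1, 170.5]
force: [0.2, 1.1, -1.5]
finger_gap: 0.0118
clock 14.1 pos [0.4725 0.2884 0.158 ] rot [-9.004e+01  7.000e-02  1.705e+02] gap 0.0118 F [ 0.2  1.1 -1.5]
turn [ 0.0007  0.0018 -0.0012] shift now-axes [ 0.6 65.   0.5] turned-axes [ 0.5 65.   0.4]
clock: 14.85
position: [0.4718, 0.2885, 0.1011]
tcp_rot: [-90.0, 0.0, 170.5]
force: [-0.7, -0.0, -1.7]
finger_gap: 0.0117
clock 14.8 pos [0.4718 0.2885 0.1011] rot [-90.     0.   170.54] gap 0.0117 F [-0.7 -0.  -1.7]
turn [ 0.      0.0024 -0.    ] shift now-axes [-0.2  8.1  0.5] turned-axes [-0.2  8.1  0.5]
```

```bash
python3 -m pendant '[[0,0,0,0,2,0,1],[0,0,0,0,2,0,1],[0,0,0,0,1.5,0,1],[0,0,0,0,0,0,1],[0,0,0,0,0,0,1]]'; python3 -m pendant '[[0,0,0,0,1,0,1],[0,0,0,0,0,0,1]]'; python3 -m pendant '[[0,0,0,0,1,0,1],[0,0,0,0,0,0,1]]'
```

```text
clock: 15.35
position: [0.4718, 0.2885, 0.0956]
tcp_rot: [-90.0, 0.0, 170.5]
force: [-0.7, 0.0, -2.1]
finger_gap: 0.0119
clock: 15.55
position: [0.4718, 0.2885, 0.0945]
tcp_rot: [-90.0, -0.0, 170.5]
force: [0.3, 0.3, -1.5]
finger_gap: 0.0115
clock: 15.75
position: [0.4719, 0.2886, 0.0941]
tcp_rot: [-90.0, 0.0, 170.5]
force: [-1.6, -0.2, 1.8]
finger_gap: 0.0116
```

```bash
python3 -m pendant '[[0,0,0,0,0.7,0,1],[0,0,0,0,0,0,0.6],[0,0,0,0,0,0,0.4],[0,0,0,0,0,0,0.3],[0,0,0,0,0,0,0.3],[0,0,0,0,-15,0,0.3],[0,0,0,0,-40,0,0.3],[0,0,0,0,-40,0,0.3]]'; python3 -m pendant '[[0,-0.1,0,0,-20,0,0.3],[0,-0.1,0,0,-10,0,0.3],[0,-0.1,0,0,0,0,0.3]]' >/dev/null; python3 go.py .459 -.311 .2 -172.1
```

```text
clock: 16.55
position: [0.4712, 0.2883, 0.1893]
tcp_rot: [-90.0, -0.1, 170.5]
force: [1.8, 1.1, 0.6]
finger_gap: 0.0319
clock 16.9 pos [0.4733 0.2891 0.2218] rot [ -90.06    0.33 -172.04] gap 0.0323 F [-0.   0.4  0.5]
turn [ 0.0011  0.0011 -0.0057] shift now-axes [ 97.4  20.5 592.3] turned-axes [ 96.6  21.8 592.4]
```

```bash
python3 -m pendant '[[0,0,0,5,0,32,0.3],[0,0,0,6.5,0,40,0.3],[0,0,0,6.5,0,40,0.3],[0,0,0,6.5,0,40,0.3],[0,0,0,6.5,0,40,0.3],[0,0,0,6.5,0,40,0.3],[0,0,0,6.5,0,40,0.3],[0,0,0,6.5,0,40,0.3]]' > /dev/null; python3 -m pendant '[[0,0,0,6.5,0,40,0.3],[0,0,0,6.5,0,40,0.3],[0,0,0,6.5,0,40,0.3],[0,0,0,6.5,0,40,0.3],[0,0,0,6.5,0,40,0.3],[0,0,0,6.5,0,40,0.3],[0,0,0,6.5,0,40,0.3],[0,0,0,0,0,0,0.3]]'; python3 go.py .459 -.311 .2 -172.1;python3 - <<'E'
from cell import env
import cv2,numpy as np
c=env.camera("wrist")
np.savez("w3.npz",**{k:c[k] for k in("frame","intrinsics","T")})
cv2.imwrite("pics/w3.png",cv2.resize(c["frame"][:,:,::-1],(800,600),interpolation=cv2.INTER_CUBIC))
E
```

```text
clock: 18.45
position: [0.4556, -0.3155, 0.219]
tcp_rot: [-89.9, 0.0, -172.5]
force: [0.0, -0.0, 0.9]
finger_gap: 0.0322
clock 18.4 pos [ 0.4556 -0.3155  0.219 ] rot [-8.9850e+01  2.0000e-02 -1.7254e+02] gap 0.0322 F [ 0.  -0.   0.9]
turn [-0.0026 -0.0077 -0.0003] shift now-axes [-4. 19. -4.] turned-axes [-4.  19.  -3.9]
```

View pics/w3.png

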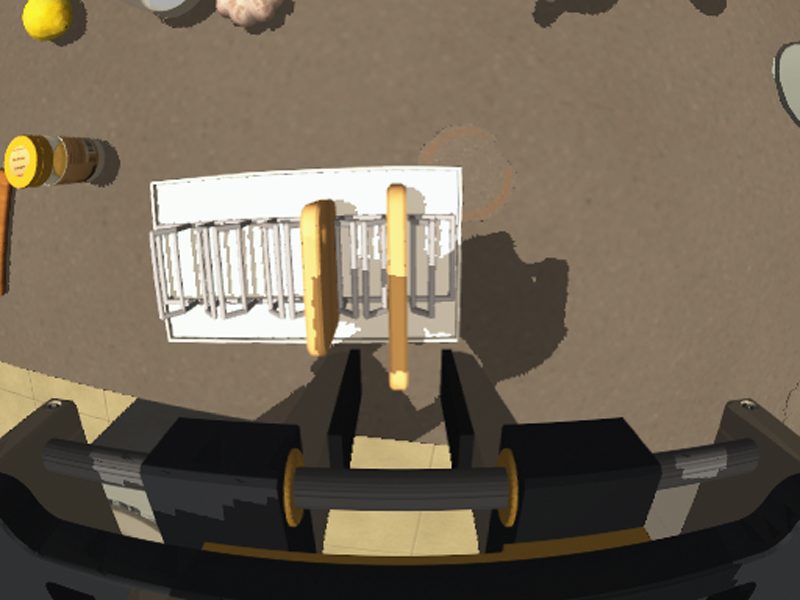

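The third board is at columns 397–399, rows 186–388, almost between the fingers. The smallest is at columns 311–316, rows 207–354.

```bash
python3 - <<'E'
from h import *
for p,z in(([(397,186),(399,388)],.115),([(311,207),(316,354)],.105)):
    W=fray(p,z,"w3.npz");d=W[0]-W[1];print(W.mean(0).round(4),np.linalg.norm(d).round(4),np.degrees(np.arctan2(d[1],d[0])).round(1))
E
python3 go.py .459 -.311 .088 -172.1
```

```text
[ 0.4599 -0.3127  0.115 ] 0.1291 7.9
[ 0.4565 -0.2585  0.105 ] 0.0969 6.7
clock 18.5 pos [ 0.4559 -0.313   0.2188] rot [-8.9960e+01  3.0000e-02 -1.7246e+02] gap 0.0323 F [-0.1  0.3 -0.8]
turn [-0.0007 -0.0063 -0.0005] shift now-axes [ -3.3 130.8  -1.7] turned-axes [ -3.4 130.8  -1.5]
```

```bash
python3 -m pendant '[[0,-0.005,0,-3,20,0,0.3],[0,0,0,0,30,0,0.3],[0,0,0,0,30,0,0.3],[0,0,0,0,30,0,0.3],[0,0,0,0,20,0,0.3],[0,0,0,0,0,0,0.3],[0,0,0,0,0,0,0.3]]';  python3 -m pendant '[[0,0,0,0,0,0,0.7],[0,0,0,0,0,0,1],[0,0,0,0,0,0,1],[0,0,0,0,0,0,1],[0,0,0,0,0,0,1]]'; python3 -m pendant '[[0,0,0,0,-15,0,1],[0,0,0,0,-30,0,1],[0,0,0,0,-35,0,1],[0,0,0,0,-35,0,1],[0,0,0,0,-30,0,1],[0,0.1,0,0,-10,0,1],[0,0.1,0,0,0,0,1],[0,0.1,0,0,0,0,1]]'; python3 go.py .4623 .2327 .24 170.4
```

```text
clock: 19.2
position: [0.4597, -0.31, 0.0889]
tcp_rot: [-90.0, 0.0, -171.9]
force: [0.5, 0.3, -0.0]
finger_gap: 0.0321
clock: 19.7
position: [0.4598, -0.3111, 0.0892]
tcp_rot: [-89.9, 0.1, -172.0]
force: [-0.4, 1.4, 6.1]
finger_gap: 0.0121
clock: 20.5
position: [0.4591, -0.3105, 0.2442]
tcp_rot: [-90.0, 0.0, 170.6]
force: [0.3, 0.3, -2.0]
finger_gap: 0.0121
clock 20.5 pos [ 0.4591 -0.3105  0.2442] rot [-8.9980e+01  3.0000e-02  1.7058e+02] gap 0.0121 F [ 0.3  0.3 -2. ]
turn [-0.0003  0.0031 -0.0006] shift now-axes [  85.8    4.  -536.4] turned-axes [  87.5    4.2 -536.2]
```

```bash
python3 -m pendant '[[0,0,0,3,0,-20,1],[0,0,0,6,0,-36,1],[0,0,0,6,0,-36,1],[0,0,0,6,0,-36,1],[0,0,0,6,0,-36,1],[0,0,0,6,0,-36,1],[0,0,0,6,0,-36,1],[0,0,0,6,0,-36,1]]' >/dev/null;  python3 -m pendant '[[0,0,0,6,0,-36,1],[0,0,0,6,0,-36,1],[0,0,0,6,0,-36,1],[0,0,0,6,0,-36,1],[0,0,0,6,0,-36,1],[0,0,0,6,0,-36,1],[0,0,0,6,0,-30,1],[0,0,0,4,0,-20,1]]';python3 -m pendant '[[0,0,0,0,0,-10,1],[0,0,0,0,0,-10,1],[0,0,0,0,0,0,1],[0,0,0,0,0,0,1]]'; python3 go.py .4623 .2327 .24 170.4
```

```text
clock: 22.1
position: [0.4543, 0.237, 0.2434]
tcp_rot: [-90.0, -0.0, 170.9]
force: [0.7, -0.6, -0.7]
finger_gap: 0.0118
clock: 22.5
position: [0.4585, 0.2541, 0.2429]
tcp_rot: [-90.0, -0.0, 170.8]
force: [-0.6, -0.9, -1.8]
finger_gap: 0.0116
clock 22.5 pos [0.4585 0.2541 0.2429] rot [-8.9970e+01 -1.0000e-02  1.7078e+02] gap 0.0116 F [-0.6 -0.9 -1.8]
turn [-0.0005  0.0067  0.0002] shift now-axes [-7.2  2.9 20.5] turned-axes [-7.3  2.9 20.4]
```

I overshot by 20 mm at transit height, clear of everything. Correcting, then lowering.

```bash
python3 -m pendant '[[0,0.006,0,-3,0,10,1],[0,0,0,-4,0,10.5,1],[0,0,0,0,0,0,1],[0,0,0,0,0,0,1]]'; python3 go.py .4623 .2327 .24 170.4; python3 go.py .4623 .2327 .24 170.4 | head -1;python3 -m pendant '[[0,0,0,0,15,0,1],[0,0,0,0,25,0,1],[0,0,0,0,25,0,1],[0,0,0,0,15,0,1],[0,0,0,0,5,0,1],[0,0,0,0,0,0,1],[0,0,0,0,0,0,1]]'; python3 go.py .4623 .2327 .084 170.4
```

```text
clock: 22.9
position: [0.4622, 0.2326, 0.243]
tcp_rot: [-90.0, 0.0, 170.4]
force: [-0.6, 1.6, -1.4]
finger_gap: 0.0119
clock 22.9 pos [0.4622 0.2326 0.243 ] rot [-90.01   0.   170.39] gap 0.0119 F [-0.6  1.6 -1.4]
turn [ 0.0002 -0.0003 -0.0001] shift now-axes [-0.1  3.  -0.1] turned-axes [-0.1  3.  -0.1]
clock 22.9 pos [0.4622 0.2326 0.243 ] rot [-90.01   0.   170.39] gap 0.0119 F [-0.6  1.6 -1.4]
clock: 23.6
position: [0.4624, 0.2336, 0.1585]
tcp_rot: [-90.0, 0.1, 170.5]
force: [0.7, 0.4, -0.3]
finger_gap: 0.0114
clock 23.6 pos [0.4624 0.2336 0.1585] rot [-9.0030e+01  6.0000e-02  1.7049e+02] gap 0.0114 F [ 0.7  0.4 -0.3]
turn [ 0.0005  0.0015 -0.0011] shift now-axes [ 0.  74.5  1. ] turned-axes [-0.  74.5  0.9]
```

```bash
python3 -m pendant '[[0,0,0,0,12,0.5,1],[0,0,0,0,14,0,1],[0,0,0,0,14,0,1],[0,0,0,0,12,0,1],[0,0,0,0,9,0,1],[0,0,0,0,6,0,1],[0,0,0,0,3,0,1],[0,0,0,0,0,0,1]]'; python3 -m pendant '[[0,0,0,0,1,0,1],[0,0,0,0,0,0,1]]'; python3 -m pendant '[[0,0,0,0,1,0,1],[0,0,0,0,0,0,1]]'; python3 go.py .4623 .2327 .084 170.4
```

```text
clock: 24.4
position: [0.4618, 0.2329, 0.0877]
tcp_rot: [-90.0, -0.0, 170.5]
force: [0.9, 0.1, -1.5]
finger_gap: 0.0119
clock: 24.6
position: [0.4623, 0.233, 0.0873]
tcp_rot: [-90.0, 0.1, 170.5]
force: [-0.1, -0.5, -1.5]
finger_gap: 0.012
clock: 24.8
position: [0.4619, 0.2329, 0.086]
tcp_rot: [-90.0, 0.0, 170.5]
force: [0.3, 0.3, -1.3]
finger_gap: 0.0117
clock 24.8 pos [0.4619 0.2329 0.086 ] rot [-9.0000e+01  1.0000e-02  1.7048e+02] gap 0.0117 F [ 0.3  0.3 -1.3]
turn [ 0.0001  0.0014 -0.0002] shift now-axes [-0.4  2.   0.2] turned-axes [-0.4  2.   0.2]
```

```bash
python3 -m pendant '[[0,0,0,0,1,0,1],[0,0,0,0,0,0,1]]'|grep force; python3 -m pendant '[[0,0,0,0,0.7,0,1],[0,0,0,0,0,0,1]]'; python3 -m pendant '[[0,0,0,0,0.7,0,1],[0,0,0,0,0,0,1]]'
```

```text
force: [-0.4, 0.6, -1.0]
clock: 25.2
position: [0.4619, 0.2329, 0.0844]
tcp_rot: [-90.0, 0.0, 170.5]
force: [-0.4, -0.6, 0.5]
finger_gap: 0.0119
clock: 25.4
position: [0.462, 0.233, 0.0844]
tcp_rot: [-90.0, -0.0, 170.5]
force: [-3.7, -1.5, 6.2]
finger_gap: 0.012
```

The third board is down. I'll release, rise and travel to the smallest.

```bash
python3 -m pendant '[[0,0,0,0,-0.5,0,0.6],[0,0,0,0,0,0,0.4],[0,0,0,0,0,0,0.3],[0,0,0,0,0,0,0.3],[0,0,0,0,-15,0,0.3],[0,0,0,0,-40,0,0.3],[0,0,0,0,-40,0,0.3],[0,0,0,0,-35,0,0.3]]'; python3 -m pendant '[[0,-0.1,0,0,-5,0,0.3],[0,-0.1,0,0,0,0,0.3],[0,-0.1,0,0,0,0,0.3],[0,0,0,0,0,0,0.3]]' >/dev/null; python3 go.py .457 -.2575 .2 -172.4
```

```text
clock: 26.2
position: [0.462, 0.2329, 0.2159]
tcp_rot: [-90.0, 0.1, 170.5]
force: [0.7, 0.5, 0.3]
finger_gap: 0.0324
clock 26.6 pos [0.4618 0.2329 0.219 ] rot [ -90.      0.   -172.33] gap 0.0323 F [ 0.1  0.1 -0.5]
turn [ 0.      0.0013 -0.    ] shift now-axes [ 70.3  19.  485.3] turned-axes [ 69.7  19.  485.4]
```

```bash
python3 -m pendant '[[0,0,0,5,0,35,0.3],[0,0,0,6,0,40,0.3],[0,0,0,6,0,40,0.3],[0,0,0,6,0,40,0.3],[0,0,0,6,0,40,0.3],[0,0,0,6,0,40,0.3],[0,0,0,6,0,40,0.3],[0,0,0,6,0,40,0.3]]' > /dev/null; python3 -m pendant '[[0,0,0,6,0,40,0.3],[0,0,0,6,0,40,0.3],[0,0,0,6,0,40,0.3],[0,0,0,5,0,35,0.3],[0,0,0,0,0,15,0.3],[0,0,0,0,0,0,0.3],[0,0,0,0,0,0,0.3]]'; python3 go.py .457 -.2575 .079 -172.4;python3 - <<'E'
from cell import env
import cv2,numpy as np
c=env.camera("wrist")
np.savez("w4.npz",**{k:c[k] for k in("frame","intrinsics","T")})
cv2.imwrite("pics/w4.png",cv2.resize(c["frame"][:,:,::-1],(800,600),interpolation=cv2.INTER_CUBIC))
E
```

```text
clock: 28.1
position: [0.4572, -0.256, 0.2187]
tcp_rot: [-90.1, -0.0, -172.4]
force: [0.6, -0.9, 1.2]
finger_gap: 0.032
clock 28.1 pos [ 0.4572 -0.256   0.2187] rot [-9.0070e+01 -1.0000e-02 -1.7236e+02] gap 0.0320 F [ 0.6 -0.9  1.2]
turn [0.0012 0.0007 0.0003] shift now-axes [  0.4 139.7   1.6] turned-axes [  0.4 139.7   1.4]
```

View pics/w4.png

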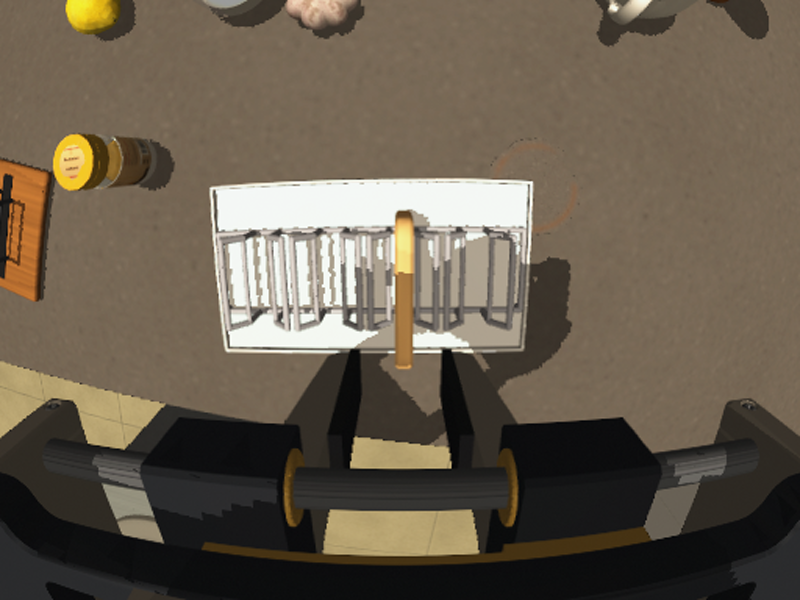

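The smallest board is centred between the fingers at column 403, rows 212–367. Descend, grip and lift.

```bash
python3 -m pendant '[[0,0,0,0,20,1.5,0.3],[0,0,0,0,30,0,0.3],[0,0,0,0,35,0,0.3],[0,0,0,0,35,0,0.3],[0,0,0,0,20,0,0.3],[0,0,0,0,0,0,0.3],[0,0,0,0,0,0,0.3]]';  python3 -m pendant '[[0,0,0,0,0,0,0.7],[0,0,0,0,0,0,1],[0,0,0,0,0,0,1],[0,0,0,0,0,0,1],[0,0,0,0,0,0,1]]'; python3 -m pendant '[[0,0,0,0,-15,0,1],[0,0,0,0,-30,0,1],[0,0,0,0,-35,0,1],[0,0,0,0,-35,0,1],[0,0,0,0,-30,0,1],[0,0.1,0,0,-10,0,1],[0,0.1,0,0,0,0,1],[0,0.1,0,0,0,0,1]]'; python3 go.py .4527 .1775 .23 170.4
```

```text
clock: 28.85
position: [0.4579, -0.2577, 0.0797]
tcp_rot: [-90.0, 0.0, -172.3]
force: [0.1, -0.4, 1.0]
finger_gap: 0.0323
clock: 29.35
position: [0.4581, -0.2592, 0.0802]
tcp_rot: [-89.9, 0.1, -172.3]
force: [-0.3, 1.1, 6.5]
finger_gap: 0.0118
clock: 30.15
position: [0.4573, -0.2587, 0.2342]
tcp_rot: [-90.0, 0.0, 170.2]
force: [-0.1, 0.1, -0.3]
finger_gap: 0.0117
clock 30.1 pos [ 0.4573 -0.2587  0.2342] rot [-8.9980e+01  1.0000e-02  1.7023e+02] gap 0.0117 F [-0.1  0.1 -0.3]
turn [-0.0003 -0.0029 -0.0002] shift now-axes [  78.6    4.1 -429.1] turned-axes [  77.3    4.2 -429.3]
```

```bash
python3 -m pendant '[[0,0,0,3,0,-20,1],[0,0,0,6.5,0,-36,1],[0,0,0,6.5,0,-36,1],[0,0,0,6.5,0,-36,1],[0,0,0,6.5,0,-36,1],[0,0,0,6.5,0,-36,1],[0,0,0,6.5,0,-36,1],[0,0,0,6.5,0,-36,1]]' >/dev/null;  python3 -m pendant '[[0,0,0,6.5,0,-36,1],[0,0,0,6.5,0,-36,1],[0,0,0,6.5,0,-36,1],[0,0,0,6,0,-30,1],[0,0,0,3,0,-19,1],[0,0,0,0,0,0,1],[0,0,0,0,0,0,1],[0,0,0,0,0,0,1]]'; python3 go.py .4527 .1775 .23 170.4
```

```text
clock: 31.75
position: [0.4524, 0.1763, 0.2338]
tcp_rot: [-90.0, -0.0, 170.4]
force: [-0.9, -0.1, -0.3]
finger_gap: 0.0119
clock 31.8 pos [0.4524 0.1763 0.2338] rot [-8.9970e+01 -2.0000e-02  1.7042e+02] gap 0.0119 F [-0.9 -0.1 -0.3]
turn [-0.0005  0.0003  0.0003] shift now-axes [-0.1  3.8 -1.2] turned-axes [-0.1  3.8 -1.2]
```

```bash
python3 -m pendant '[[0,0,0,0,15,-1,1],[0,0,0,0,25,0,1],[0,0,0,0,25,0,1],[0,0,0,0,18,0,1],[0,0,0,0,5,0,1],[0,0,0,0,0,0,1],[0,0,0,0,0,0,1]]'; python3 go.py .4527 .1775 .075 170.4;python3 -m pendant '[[0,0,0,0,12,0,1],[0,0,0,0,14,0,1],[0,0,0,0,14,0,1],[0,0,0,0,11,0,1],[0,0,0,0,8,0,1],[0,0,0,0,5,0,1],[0,0,0,0,2,0,1],[0,0,0,0,0,0,1]]'; python3 -m pendant '[[0,0,0,0,1,0,1],[0,0,0,0,0,0,1]]'; python3 go.py .4527 .1775 .075 170.4
```

```text
clock: 32.45
position: [0.4535, 0.1779, 0.1472]
tcp_rot: [-90.0, 0.1, 170.4]
force: [0.6, -0.7, -0.9]
finger_gap: 0.0119
clock 32.5 pos [0.4535 0.1779 0.1472] rot [-9.0030e+01  1.0000e-01  1.7044e+02] gap 0.0119 F [ 0.6 -0.7 -0.9]
turn [ 0.0005  0.0006 -0.0018] shift now-axes [ 0.8 72.2  0.5] turned-axes [ 0.7 72.2  0.5]
clock: 33.25
position: [0.4527, 0.1782, 0.08]
tcp_rot: [-90.0, 0.0, 170.5]
force: [0.2, -0.0, -0.4]
finger_gap: 0.0117
clock: 33.45
position: [0.4529, 0.1783, 0.0794]
tcp_rot: [-90.0, 0.0, 170.5]
force: [-0.2, 0.3, -0.6]
finger_gap: 0.0117
clock 33.5 pos [0.4529 0.1783 0.0794] rot [-9.0010e+01  4.0000e-02  1.7048e+02] gap 0.0117 F [-0.2  0.3 -0.6]
turn [ 0.0002  0.0014 -0.0008] shift now-axes [0.1 4.4 0.8] turned-axes [0.1 4.4 0.8]
```

```bash
python3 -m pendant '[[0,0,0,0,1.5,0,1],[0,0,0,0,1.5,0,1],[0,0,0,0,0,0,1]]'; python3 -m pendant '[[0,0,0,0,0.8,0,1],[0,0,0,0,0,0,1]]';python3 -m pendant '[[0,0,0,0,0.7,0,1],[0,0,0,0,0,0,1]]'
```

```text
clock: 33.75
position: [0.4524, 0.1782, 0.0758]
tcp_rot: [-90.0, -0.0, 170.5]
force: [-0.6, 1.0, -0.5]
finger_gap: 0.0116
clock: 33.95
position: [0.4527, 0.1783, 0.0754]
tcp_rot: [-90.0, 0.0, 170.5]
force: [-1.4, 0.1, 1.5]
finger_gap: 0.0118
clock: 34.15
position: [0.4527, 0.1783, 0.0753]
tcp_rot: [-90.0, -0.0, 170.5]
force: [-3.7, 0.1, 6.7]
finger_gap: 0.012
```

The smallest board is down. I'll release, rise, pull back towards the robot and take the final pictures.

```bash
python3 -m pendant '[[0,0,0,0,-0.5,0,0.6],[0,0,0,0,0,0,0.4],[0,0,0,0,0,0,0.3],[0,0,0,0,0,0,0.3],[0,0,0,0,-15,0,0.3],[0,0,0,0,-40,0,0.3],[0,0,0,0,-40,0,0.3],[0,0,0,0,-40,0,0.3]]'; python3 -m pendant '[[0,0,0,0,-25,20,0.3],[0,0,0,0,-20,40,0.3],[0,0,0,0,0,40,0.3],[0,0,0,0,0,40,0.3],[0,0,0,0,0,40,0.3],[0,0,0,0,0,0,0.3]]';python3 - <<'E'
from cell import env
import cv2,numpy as np
for n in("top","wrist","scene"):
    c=env.camera(n)
    np.savez(f"f{n}.npz",**{k:c[k] for k in("frame","intrinsics","T")})
    im=c["frame"][:,:,::-1]
    if n=="top": im=im[180:270,80:220];k=5.5
    elif n=="scene": im=im[180:350,130:300];k=3.5
    else:k=1.5625
    cv2.imwrite(f"pics/f{n}.png",cv2.resize(im,None,fx=k,fy=k,interpolation=cv2.INTER_CUBIC))
E
```

```text
clock: 34.95
position: [0.4522, 0.1781, 0.2113]
tcp_rot: [-90.0, -0.0, 170.5]
force: [0.7, 0.7, 1.2]
finger_gap: 0.0325
clock: 35.55
position: [0.4224, -0.0029, 0.255]
tcp_rot: [-89.9, 0.0, 170.1]
force: [0.1, 0.2, 0.1]
finger_gap: 0.0321
```

View pics/ftop.png

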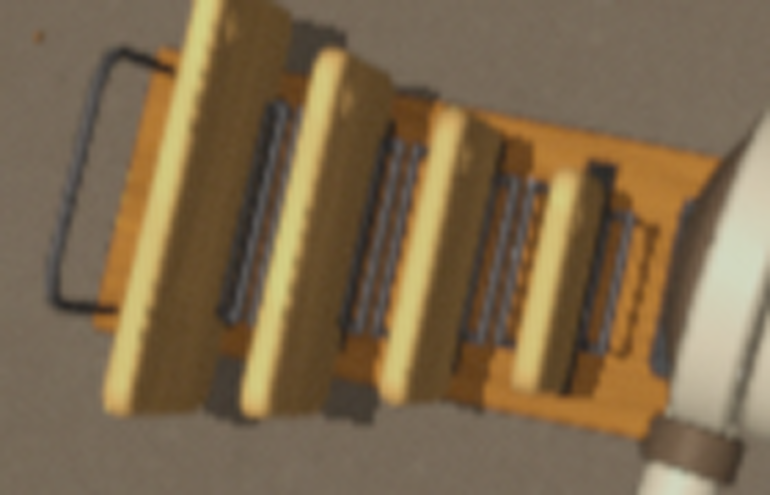

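View pics/fscene.png

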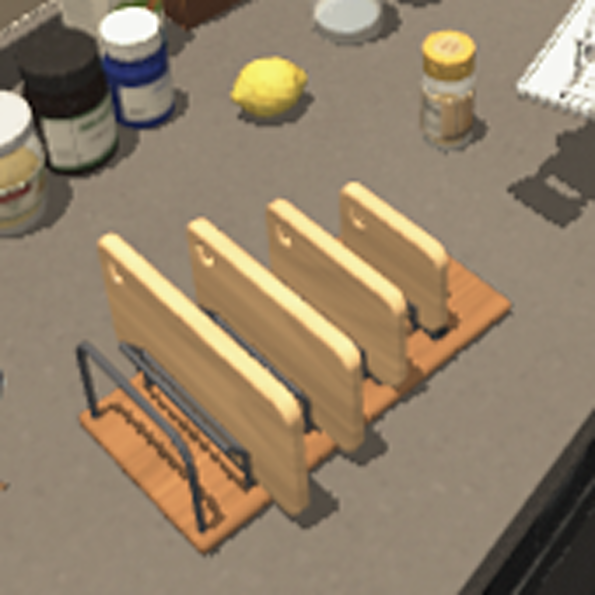

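```bash
python3 - <<'E'
from h import *
R=np.array([[np.cos(-.1676),-np.sin(-.1676)],[np.sin(-.1676),np.cos(-.1676)]])
for a,h,L in(([(332,55),(256,412)],.106,2),([(455,112),(394,400)],.096,3),([(572,175),(525,388)],.086,4)):
    W=ray(un(a,5.5,(80,180)),.014+h);d=W[0]-W[1]
    print(L,W.mean(0).round(4),np.degrees(np.arctan2(d[1],d[0])).round(1),"in stand",((W.mean(0)[:2]-[.467,.2604])@R).round(4))
from cell import env; s=env.state();print(s["clock"],s["force"].round(1));print(env.close_job())
E
```

```text
2 [0.4654 0.2882 0.12  ] -8.9 in stand [-0.0062  0.0272]
3 [0.4569 0.2321 0.11  ] -9.2 in stand [-0.0052 -0.0296]
4 [0.447  0.1779 0.1   ] -10.0 in stand [-0.006  -0.0847]
35.7 [ 0.3  0.3 -0.2]
the job is handed in; nothing more can be done
None
```

All four boards are in the stand in order of size, the largest beside the tall hoop. I pinched each by its top edge, lowered it until the rubber strip carried it (about 2 N or more of upward force at the wrist), then let go. The job was handed in at about 35.7 s, and it reports no verdict.

- **Fit:** In the last top view, boards two to four sit about 6 mm off centre along the slot, at most 2 mm off across it, and under 1° turned. The top view cut off the far end of the largest board. I measured that one just after placing it, from the wrist camera, at about 4 mm off along the slot and within 1 mm across.
- **Standing:** In the final scene picture all four boards stand upright with the gripper clear of them. I judged the lean by eye and did not measure it.
- **Other items:** The jar and the lemon stand upright in the final scene picture, and I saw no contact with them or the garlic. I did not measure their final positions, and the garlic was outside that crop.
- **Slip on the way:** I overshot the third slot by about 20 mm at transit height, clear of everything, and corrected before lowering.

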